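# Heft two solder dispensers and hold the fuller one at the board

## Robot

A 7-joint arm with a two-finger parallel gripper is mounted at the origin on the work surface. World frame = base frame: x ahead of the robot, y to its left, z up, the work surface at z = 0. Lengths are in mm, angles in rad, forces in N, time in s.
With the tool pointing down it reaches from about 425 to 925 mm from the base axis. Payload 6.8 kg.
Tool frame: the origin (TCP) lies between the finger pads; the fingertips stand manip.tips_ahead ahead of it and the grasp point (between the pads) lies 8 mm behind it (manip.tips_ahead is the distance from the TCP to the fingertips, in mm); z points along the fingers, y is the line along which they close (so a half turn about z gives the same grasp; the last joint's range is limited). The gripper opens to 85 mm and grips with 20 to 120 N. Pads are 22 mm wide; open, the fingers measure 114 mm over their backs; the gripper's body (76 mm by 85 mm) begins 54 mm behind the grasp point. The pads swing forward as they close: fully open they stand 13 mm farther back than shut.
Start: joints at [-1.332, 0.477, 0.022, 1.555, -0.011, 1.109, -0.083], TCP at [229.423, 634.832, 242.308] pointing down, gripper open.
Joint ranges: [-2.96, 2.96], [-0.34, 2.1], [-1.41, 1.46], [0.24, 2.44], [-1.37, 4.51], [0.17, 1.92], [-2.96, 2.96]. Speed limits (rad/s): [2.39, 2.39, 3.14, 3.14, 3.14, 3.14, 3.14].

## Interface

Orientations are given as a rotation vector (axis times angle).
In Python, from cell import manip gives the robot as it stands.
- The arm moves only by the tool step_arm, never from a script. Its argument "motion" is one flat list of numbers, 4 for each row, row after row: the shift along the tool's x, y, z in mm, then the turn about the tool's z in rad. In form: [x, y, z, roll, x, y, z, roll, ...]. A call has 1 to 10 rows; each row shifts and turns the commanded pose from where the row before left it, along the tool's axes as they then stand; what a row does not reach is not made up. A row lasts 1/10 s, in which the tool goes at most 50 mm and 8.59 degrees, less where a joint would pass 70% of its speed; a pose out of reach is approached as far as the arm can. A call is refused whole if a number of a shift passes 50 or a number of a turn 0.15, either way. A call with a gripper value outside its range is refused whole. "fingers" is the opening, from 0 (shut) to 1 (fully open), set as the call begins (left out, the last holds). The fingers move at their own pace and stop on an object; the grip force is fixed at half the most. Time passes only in rows, so rows that do not move let the fingers close. It gives the time, the measured TCP pose, the force, the opening and the grip force at its end, in the units of the state.
- manip.get_state(): the state, without advancing time (a new reading comes with each control period).
- manip.read_camera(name): name is "scene" or "top" or "wrist"; returns a dict with "pixels" (400x640x3 uint8, red, green, blue), "range_z" (400x640 float32, mm along the optical axis (not along the pixel's ray), 0 where there is no reading), "camera_matrix" (3x3 intrinsics, pixels), "dist_coeffs" ([k1, k2, p1, p2, k3] as OpenCV has them; the pictures are not rectified), "R" (3x3) and "t" (3): a world point X has camera coordinates R X + t. Camera axes: x right, y down, z forward; pixel columns grow to the right and rows downward; lengths in mm; the calibration is good to about 2 mm. A picture is of the moment at which its call begins.
- manip.close_job(): hands the job in; it is judged then, once.
The state is a dict: "time_s": time; "q": joint angles; "qd": joint speeds; "effort": joint torques, N m; "tcp_pos": TCP position; "orientation": TCP orientation; "ft_force": force on the tool from outside, world axes, zero at the start; "torque": the same for the moment, N m; "width": opening from 0.0 (shut) to 1.0 (fully open); "finger_force": force on a finger pad.
Only numpy, scipy, OpenCV 4.12 (cv2) and the standard library are available. Lean on these libraries where they do the work, as an engineer would, in place of code of your own. Each camera call takes 0.05 s, during which the arm holds its last target. There are 200 camera calls.

## Task

Two closed solder dispensers on the bench look alike, but one holds much more solder than the other: lift each clear of the bench in turn, feel which is heavier, and stand the lighter one back upright about where it was. Bring the heavier one to the circuit board in the third hand and finish while still holding it in the air, upright and still, its spout about 4 cm above the middle of the row of header pins, so that I can draw solder straight to the pins. Do not knock over either dispenser, bump the third hand or its board, or disturb the other things on the bench.

Things in the scene. Friction and masses are not known exactly. Their poses are not given: they have to be found in the camera images.
- dispenser_1: solder dispenser, looks identical to dispenser_2: upright white plastic drum, 52 mm diameter, 52 mm tall, straight sides, black fluted screw cap, black spout 9 mm thick straight out of its side; a reel of solder inside. Origin: centre of the underside; z up along the drum, x out along the spout, whose axis is 28 mm above the underside. Centre of mass about mid-height. Weight: see dispenser_2
- dispenser_2: the other solder dispenser, same shape, size and axes as dispenser_1. The lighter of the two weighs 85 to 160 g in all, the heavier 240 to 310 g; either may be the heavier, on either side, which cannot be seen
- dispenser_1_spout (a point): tip of the spout of dispenser_1: 40 mm from the drum's axis along its x, 28 mm above its underside
- dispenser_2_spout (a point): tip of the spout of dispenser_2, likewise
- third_hand: stand fixed to the bench. Origin: underside of its 70 x 105 mm base, on its 170 mm post; +x points away from the board. Two clips hold a level green board, 60 mm (x) by 90 mm (y), centre at x -85 mm, top 76.6 mm up. Clips and rods lie beside the board at y +-40 to +-89 mm, up to 96 mm high; cross bar at x 0, 105 mm high; magnifier beyond the post, 205 mm high. Nothing overhangs the board
- pin_row (a point): middle of the row of ten header pins (25 mm long, 2.5 mm tall) on the board's top, 8 mm in from the board's edge nearest the robot; at x = -107 mm, y = 0, height 76.6 mm of third_hand, same axes
- screwdriver: bystander: red and yellow screwdriver, 192 mm long, 33 mm thick, lying between the dispensers; origin below its middle
- multimeter: bystander: black multimeter, 165 x 82 x 44 mm; origin: centre of its underside
- flux_tin: bystander: flat blue round tin, 62 mm diameter, 22 mm tall; origin: centre of its underside
- table: the grey bench top, its surface at height 0; the dispensers stand on it
Not all that is in view belongs to the job. What is shaped like the dispenser_2 but pink or purple is not meant.

How it is judged (in metres and radians):
On the way, in this order (a step that is already met when the one before it is completed fails the run):
1. the lighter dispenser has been lifted clear of the bench in the fingers, while the heavier (over 2 N) stands on the bench (the heavier may be lifted before this or after it) (((height (world z) of dispenser_2 above 0.012 m and contact force between the fingers and dispenser_2 above 0.5 N and contact force between dispenser_2 and table below 0.05 N and height (world z) of dispenser_1 below 0.005 m and angle between dispenser_1's own z axis and vertical below 0.1 rad and contact force between the fingers and dispenser_1 below 0.1 N and contact force between dispenser_1 and table above 2 N) or (height (world z) of dispenser_1 above 0.012 m and contact force between the fingers and dispenser_1 above 0.5 N and contact force between dispenser_1 and table below 0.05 N and height (world z) of dispenser_2 below 0.005 m and angle between dispenser_2's own z axis and vertical below 0.1 rad and contact force between the fingers and dispenser_2 below 0.1 N and contact force between dispenser_2 and table above 2 N))), for 0.2 s.
2. with the lighter one (under 2 N) standing on the bench again and let go, the heavier is lifted clear in the fingers (((height (world z) of dispenser_1 above 0.012 m and contact force between the fingers and dispenser_1 above 0.5 N and contact force between dispenser_1 and table below 0.05 N and height (world z) of dispenser_2 below 0.005 m and angle between dispenser_2's own z axis and vertical below 0.1 rad and contact force between the fingers and dispenser_2 below 0.1 N and contact force between dispenser_2 and table between 0.4 and 2 N) or (height (world z) of dispenser_2 above 0.012 m and contact force between the fingers and dispenser_2 above 0.5 N and contact force between dispenser_2 and table below 0.05 N and height (world z) of dispenser_1 below 0.005 m and angle between dispenser_1's own z axis and vertical below 0.1 rad and contact force between the fingers and dispenser_1 below 0.1 N and contact force between dispenser_1 and table between 0.4 and 2 N))), for 0.2 s.
At the end, for the whole second after the job is handed in: the heavier is held by the fingers alone, still, within 0.2 rad of upright, spout tip within 20 mm sideways of the pin row's middle and 20 to 65 mm above it, nothing touching the third hand; the lighter stands upright on the bench, let go, at rest, within 60 mm of its start (contact force between anything else and third_hand below 0.1 N and ((contact force between the fingers and dispenser_1 above 1 N and contact force between dispenser_1 and table below 0.05 N and horizontal distance between dispenser_1_spout and pin_row below 0.02 m and z of dispenser_1_spout in the frame of pin_row between 0.02 and 0.065 m and angle between dispenser_1's own z axis and vertical below 0.2 rad and linear speed of each of dispenser_1, dispenser_2 below 0.02 m/s and height (world z) of dispenser_2 below 0.005 m and angle between dispenser_2's own z axis and vertical below 0.1 rad and contact force between each of the fingers, the arm and dispenser_2 below 0.1 N and contact force between dispenser_2 and table between 0.4 and 2 N and distance of dispenser_2 from where it was at the start of the episode below 0.06 m) or (contact force between the fingers and dispenser_2 above 1 N and contact force between dispenser_2 and table below 0.05 N and horizontal distance between dispenser_2_spout and pin_row below 0.02 m and z of dispenser_2_spout in the frame of pin_row between 0.02 and 0.065 m and angle between dispenser_2's own z axis and vertical below 0.2 rad and linear speed of each of dispenser_2, dispenser_1 below 0.02 m/s and height (world z) of dispenser_1 below 0.005 m and angle between dispenser_1's own z axis and vertical below 0.1 rad and contact force between each of the fingers, the arm and dispenser_1 below 0.1 N and contact force between dispenser_1 and table between 0.4 and 2 N and distance of dispenser_1 from where it was at the start of the episode below 0.06 m))); the arm keeps its last pose, push and grip.
It fails at once if a dispenser is knocked over or tipped beyond 0.6 rad (angle between any of dispenser_1, dispenser_2's own z axis and vertical above 0.6 rad).
It fails at once if the third hand or its board is bumped (more than 3 N) (contact force between anything else and third_hand above 3 N).
It fails at once if the screwdriver, multimeter or flux tin is moved by more than 20 mm (distance of any of screwdriver, multimeter, flux_tin from where it was at the start of the episode above 0.02 m).
It also fails if it takes over 72 s, if anything falls off the work surface, if the arm or the gripper's body presses on something with over 40 N, if the wrist force passes 120 N, or if a joint passes its speed limit or range.

## Working session

There is one attempt and no reset: what is moved stays moved. The work goes in short steps, Python scripts to look and compute and a tool call to move; the robot and the scene stay as the last step left them, time stands still between calls to the robot, and variables do not carry over. Pictures are saved under pics/ and viewed, at most 10 in all, crops included, and the job is handed in when it is done.

Besides the shell and the picture viewer there is one more tool, called after "Emit:" by a JSON object that holds its "method" and its "body". step_arm: Moves the arm, as the interface text tells. Its arguments: {"type":"object","properties":{"motion":{"type":"array","items":{"type":"number"}},"fingers":{"type":"number"}},"required":["motion"]}

```bash
mkdir -p pics; cat > h.py <<'E'
import numpy as np, cv2
from cell import manip
def snap(n):
    c=manip.read_camera(n); np.savez(f'pics/{n}.npz',**{k:np.array(v) for k,v in c.items()}); return c
def load(n): return dict(np.load(f'pics/{n}.npz'))
def world(c,u,v,z=None):
    "pixel -> world via range, or by intersecting plane height z"
    p=cv2.undistortPoints(np.array([[[u,v]]],float),c['camera_matrix'],c['dist_coeffs'])[0,0]
    d=np.array([p[0],p[1],1.]);R=c['R'];o=-R.T@c['t']
    w=R.T@d
    s=c['range_z'][int(v),int(u)] if z is None else (z-o[2])/w[2]
    return o+s*w
def cloud(c):
    v,u=np.mgrid[0:400,0:640]
    p=cv2.undistortPoints(np.stack([u,v],-1).reshape(-1,1,2).astype(float),c['camera_matrix'],c['dist_coeffs'])[:,0]
    P=np.c_[p,np.ones(len(p))]*c['range_z'].reshape(-1,1)
    return ((P-c['t'])@c['R']).reshape(400,640,3)
E
python3 - <<'E'
from h import *
for n in('top','scene'):
    c=snap(n); cv2.imwrite(f'pics/{n}0.png',c['pixels'][...,::-1])
s=manip.get_state(); print(s, manip.tips_ahead)
E
```

```text
{'time_s': 0.1, 'q': array([-1.33209477,  0.47771778,  0.02232191,  1.55636267, -0.01150563,
        1.10931317, -0.08313489]), 'qd': array([-1.77631209e-03, -2.48307452e-03, -1.95320461e-04, -2.24403945e-03,
       -9.78106479e-04, -5.27931128e-04, -7.55223485e-05]), 'effort': array([ 4.04861552e-03, -5.97750092e+01,  1.61323719e+00, -2.81953758e+01,
        1.27860974e-02,  4.98802387e-03, -1.07003558e-06]), 'tcp_pos': array([229.24412604, 634.31892825, 241.41803702]), 'orientation': array([-5.41995698e-01, -3.09430016e+00,  2.61255487e-03]), 'ft_force': array([ 0.05264828,  0.56809692, -0.31777483]), 'torque': array([-0.00432013,  0.02432406, -0.00722527]), 'finger_force': 0.0, 'width': 0.9973600026547248} 11.0
```

View pics/top0.png

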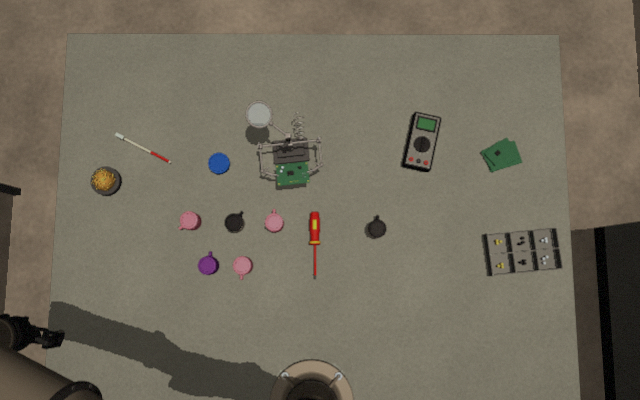

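View pics/scene0.png

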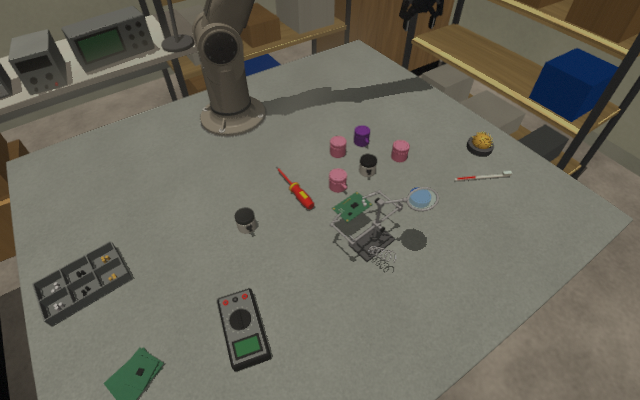

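The top view shows the two dispensers (black caps) at (235,222) and (376,229). Pink and purple lookalikes stand around the left one, the screwdriver lies at (315,240), and the green board is at (292,175) with its pins on the near edge. Next I measure these.

```bash
python3 - <<'E'
from h import *
c=load('top'); W=cloud(c); 
print('cam',-c['R'].T@c['t'])
for n,(u,v) in dict(A=(235,222),B=(376,229),p1=(190,220),p2=(274,222),p3=(208,265),p4=(243,266)).items():
    P=W[v-20:v+20,u-20:u+20].reshape(-1,3); 
    t=P[P[:,2]>P[:,2].max()-8]; m=P[(P[:,2]>42)]
    print(n,P[:,2].max().round(1),'topc',((t.max(0)+t.min(0))/2).round(1),(t.max(0)-t.min(0)).round(0),'drum',((m.max(0)+m.min(0))/2).round(1),(m.max(0)-m.min(0)).round(0))
    s=P[(P[:,2]>20)&(P[:,2]<36)]; print('   low',len(s), s.mean(0).round(0))
    q=m[:,:2]; ctr=((t.max(0)+t.min(0))/2)[:2]
    s=P[(P[:,2]>18)]; r=np.linalg.norm(s[:,:2]-ctr,axis=1); k=s[r>31]; print('   spout',len(k),k.mean(0).round(1), np.arctan2(*(k.mean(0)[:2]-ctr)[::-1]).round(2), r.max().round(0))
for n,(u,v) in dict(board=(292,175),pin=(292,186),mag=(259,115),base=(292,155)).items(): print(n,W[v,u].round(1))
B=W[160:192,270:315].reshape(-1,3); B=B[(B[:,2]>70)&(B[:,2]<84)]; print('board',B.min(0),B.max(0),np.median(B[:,2]))
im=c['pixels'][...,::-1]
a=cv2.resize(im[195:285,170:290],None,fx=5,fy=5,interpolation=2); b=cv2.resize(im[130:195,250:330],None,fx=5,fy=5,interpolation=2);d=cv2.resize(im[205:250,355:400],None,fx=4,fy=4,interpolation=2)
o=np.zeros((600,800,3),np.uint8)
a=cv2.resize(im[200:280,170:290],None,fx=4,fy=4,interpolation=2); o[:320,:480]=a; o[:180,500:680]=d; o[325:585,:320]=cv2.resize(im[130:195,250:330],None,fx=4,fy=4,interpolation=2)
o[325:585,340:700]=cv2.resize(im[165:191,270:306],None,fx=10,fy=10,interpolation=2)
cv2.imwrite('pics/crop.png',o)
E
```

```text
cam [ 370.87533261   -4.92066876 1490.86910588]
A 1490.9 topc [ 370.9   -4.9 1490.9] [0. 0. 0.] drum [447.9 120.3 767.1] [ 154.  250. 1448.]
   low 26 [510. 203.  30.]
   spout 302 [500.7 218.3  48.6] 1.04 286.0
B 1490.9 topc [ 370.9   -4.9 1490.9] [0. 0. 0.] drum [ 439.9 -106.2  766.4] [ 138.  203. 1449.]
   low 25 [ 501. -179.   30.]
   spout 293 [ 484.8 -182.    49.5] -1.0 239.0
p1 1490.9 topc [ 370.9   -4.9 1490.9] [0. 0. 0.] drum [450.7 184.1 766.8] [ 160.  378. 1448.]
   low 33 [492. 346.  30.]
   spout 316 [504.4 345.2  47.7] 1.21 402.0
p2 1490.9 topc [ 370.9   -4.9 1490.9] [0. 0. 0.] drum [448.1  63.9 766.8] [ 154.  138. 1448.]
   low 27 [510. 102.  31.]
   spout 291 [501.2 106.9  48.9] 0.71 205.0
p3 1490.9 topc [ 370.9   -4.9 1490.9] [0. 0. 0.] drum [380.9 156.4 767. ] [  47.  323. 1448.]
   low 35 [392. 277.  29.]
   spout 318 [382.3 289.1  48.1] 1.53 323.0
p4 1490.9 topc [ 370.9   -4.9 1490.9] [0. 0. 0.] drum [381.1 107.7 766.7] [  47.  225. 1448.]
   low 28 [361. 189.  30.]
   spout 304 [378.9 193.4  48.9] 1.53 226.0
board [628.6  54.1  79.3]
pin [ 6.104e+02  5.720e+01 -4.000e-01]
mag [768.3 137.1 185.4]
base [697.6  56.8  24.7]
board [600.46073725  -7.13662419  70.11807799] [670.1016505  115.47171741  83.99290271] 76.69464017903483
```

View pics/crop.png

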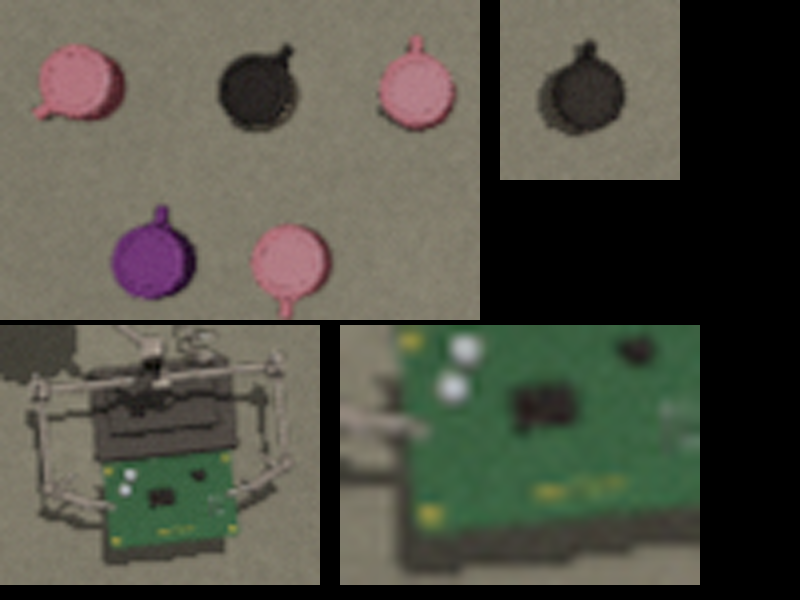

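```bash
python3 - <<'E'
from h import *
c=load('top'); W=cloud(c)
for n,(u,v) in dict(A=(235,222),B=(376,229),p1=(190,220),p2=(274,222),p3=(208,265),p4=(243,266)).items():
    P=W[v-20:v+20,u-20:u+20].reshape(-1,3); P=P[P[:,2]<200]
    t=P[P[:,2]>45]; ctr=cv2.minEnclosingCircle(t[:,:2].astype(np.float32)); m=np.array((t[:,:2].max(0)+t[:,:2].min(0))/2)
    s=P[(P[:,2]>24)&(P[:,2]<36)];r=np.linalg.norm(s[:,:2]-m,axis=1);k=s[r>28]
    d=k[:,:2].mean(0)-m
    print(n,np.median(t[:,2]).round(1),m.round(1),ctr[1],len(k),r.max().round(1),np.arctan2(d[1],d[0]).round(2))
f=lambda x,y:(270+(x-340)/10-.5,165+(y-325)/10-.5)
for n,p in dict(L=(535,492),R=(628,482),Mid=(581,487),bl=(412,530),br=(695,506)).items(): print(n,world(c,*f(*p),76.6).round(1))
g=lambda x,y:(250+x/4-.5,130+(y-325)/4-.5)
for n,p in dict(tl=(104,458),tr=(232,456),bl=(107,548),br=(240,535)).items(): print(n,world(c,*g(*p),76.6).round(1))
h=lambda x,y:(170+x/4-.5,200+y/4-.5)
print('Atip',world(c,*h(290,48),28),'Btip',world(c,355+(588-500)/4-.5,205+44/4-.5,28))
S=load('scene');WS=cloud(S)
B=WS.reshape(-1,3); px=S['pixels'].reshape(-1,3).astype(int)
g=(px[:,1]>px[:,0]+15)&(px[:,1]>px[:,2]+10)&(abs(B[:,2]-76.6)<5); Q=B[g][:,:2].astype(np.float32); print(len(Q),cv2.minAreaRect(Q))
B=W.reshape(-1,3); px=c['pixels'].reshape(-1,3).astype(int)
g=(px[:,1]>px[:,0]+15)&(px[:,1]>px[:,2]+5)&(abs(B[:,2]-76.6)<8); Q=B[g][:,:2].astype(np.float32); print(len(Q),cv2.minAreaRect(Q))
for n,(u,v) in dict(A=(368,160),B=(244,217)).items():
    P=WS[v-18:v+18,u-18:u+18].reshape(-1,3); t=P[(P[:,2]>47)&(P[:,2]<60)]; print(n,((t[:,:2].max(0)+t[:,:2].min(0))/2).round(1),(t.max(0)-t.min(0)).round(1))
E
```

```text
A 51.7 [500.8 221. ] 26.064199447631836 10 39.4 -0.58
B 51.8 [ 483.6 -182.9] 26.001455307006836 13 39.6 -0.09
p1 51.0 [506.3 346.8] 26.666013717651367 12 38.8 2.21
p2 51.2 [501.2 107.6] 25.670129776000977 12 37.8 0.06
p3 51.4 [380.9 292.1] 25.91062355041504 8 39.0 -0.16
p4 51.4 [381.1 195.2] 25.503198623657227 13 40.5 3.07
L [611.6  62.4  76.6]
R [614.5  36.6  76.6]
Mid [613.   49.6  76.6]
bl [600.8  96.6  76.6]
br [607.7  17.9  76.6]
tl [663.8 100.7  76.6]
tr [665.5  11.1  76.6]
bl [600.1  97.8  76.6]
br [609.4   5.3  76.6]
Atip [531.66859593 198.45980964  28.        ] Btip [ 521.10772382 -186.09044756   28.        ]
521 ((631.92919921875, 56.472251892089844), (61.43608093261719, 89.85684967041016), 7.18043327331543)
600 ((635.1080322265625, 54.33464431762695), (60.70396423339844, 88.98471069335938), 6.008548259735107)
A [496.8 221.7] [52.1 51.8  8.4]
B [ 482.1 -181.6] [51.  51.1  8.7]
```

Emit:
{"method": "step_arm", "body": {"motion": [0,0,0,0.085,0,0,0,0.085,0,0,0,0.085,-30,-12,0,0,-35,-15,0,0,-35,-15,0,0,-35,-15,0,0,-35,-15,0,0,-35,-15,0,0,-35,-15,0,0], "fingers": 1}}

```text
time_s: 1.1
tcp_pos: [370.0, 413.2, 242.0]
orientation: [-0.931, -3.0, 0.001]
ft_force: [0.1, 0.8, 0.3]
width: 0.999
finger_force: 0.0
```

Emit:
{"method": "step_arm", "body": {"motion": [-35,-15,0,0,-35,-14,0,0,-35,-14,0,0,-35,-14,0,0,-35,-14,0,0,-30,-10,0,0,-10,-4,0,0,0,0,0,0]}}

```text
time_s: 1.9
tcp_pos: [499.2, 221.5, 242.0]
orientation: [-0.936, -2.999, 0.001]
ft_force: [-0.1, -0.1, -0.4]
width: 0.999
finger_force: 0.0
```

```bash
cat >> h.py <<'E'
from scipy.spatial.transform import Rotation as Ro
def st(p=None,yaw=None):
    "state; with target: remaining shift in tool axes, roll for spout yaw"
    s=manip.get_state(); R=Ro.from_rotvec(s['orientation']).as_matrix()
    ya=np.arctan2(R[1,1],R[0,1])
    print('t',round(s['time_s'],2),'tcp',s['tcp_pos'].round(1),'spoutyaw',round(ya-np.pi/2,3),'tilt',(R[:2,2]).round(3),'F',s['ft_force'].round(2),'w',round(s['width'],3),'ff',round(s['finger_force'],1),'q7',round(s['q'][6],2))
    if p is not None: print('shift',(R.T@(np.array(p)-s['tcp_pos'])).round(1))
    if yaw is not None: print('roll',round((ya-np.pi/2)-yaw,3))
E
python3 - <<'E'
from h import *
st([499,221.3,150],-0.6)
c=snap('wrist'); cv2.imwrite('pics/w1.png',c['pixels'][...,::-1])
E
```

```text
t 1.9 tcp [499.2 221.5 242. ] spoutyaw -0.605 tilt [-0.    -0.001] F [-0.1  -0.1  -0.36] w 0.999 ff 0.0 q7 0.51
shift [ 0.1 -0.2 92. ]
roll -0.005
```

View pics/w1.png

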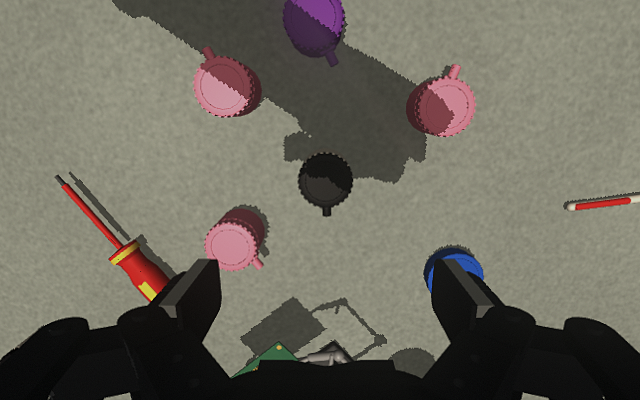

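The wrist view shows A's black cap at (326,180), with its spout pointing straight down the image, so the yaw of -0.6 fits. I fit its centre from the depth, then go down.

```bash
python3 - <<'E'
from h import *
c=load('wrist'); W=cloud(c)
P=W[140:225,290:365].reshape(-1,3); t=P[(P[:,2]>47)&(P[:,2]<60)]
m=((t[:,:2].max(0)+t[:,:2].min(0))/2); print(m,(t.max(0)-t.min(0)))
print('tip',world(c,327,214,28))
st([m[0],m[1],19.5])
E
```

```text
[498.92819738 222.23955031] [51.4399531  51.21050291  7.9734243 ]
tip [531.9668374 202.2102006  28.       ]
t 1.95 tcp [498.3 223.3 242. ] spoutyaw -0.602 tilt [-0.001  0.   ] F [ 0.08  1.9  -0.23] w 1.002 ff 0.0 q7 0.51
shift [ -1.3  -0.4 222.5]
```

Emit:
{"method": "step_arm", "body": {"motion": [0,0,30,-0.03,0,0,40,0,0,0,40,0,0,0,40,0,0,0,30,0,0,0,20,0,0,0,15,0,0,0,7,0,0,0,0,0,0,0,0,0]}}

```text
time_s: 2.95
tcp_pos: [499.1, 223.8, 21.1]
orientation: [0.885, 3.014, 0.002]
ft_force: [-1.0, -1.2, 0.0]
width: 0.999
finger_force: 0.0
```

Emit:
{"method": "step_arm", "body": {"motion": [0,0,0,0,0,0,0,0,0,0,0,0,0,0,0,0,0,0,0,0,0,0,0,0,0,0,0,0,0,0,0,0], "fingers": 0}}

```text
time_s: 3.75
tcp_pos: [499.1, 223.3, 21.3]
orientation: [0.886, 3.013, 0.002]
ft_force: [-1.4, -1.0, 6.8]
width: 0.594
finger_force: 62.6
```

```bash
python3 - <<'E'
from h import *
st()
E
```

```text
t 3.75 tcp [499.1 223.3  21.3] spoutyaw -0.572 tilt [0.001 0.001] F [-1.37 -1.    6.79] w 0.594 ff 62.6 q7 0.64
```

Emit:
{"method": "step_arm", "body": {"motion": [0,0,-3,0,0,0,-6,0,0,0,-9,0,0,0,-10,0,0,0,-9,0,0,0,-3,0,0,0,0,0,0,0,0,0,0,0,0,0,0,0,0,0]}}

```text
time_s: 4.75
tcp_pos: [498.3, 222.9, 59.9]
orientation: [-0.886, -3.014, 0.001]
ft_force: [0.7, -1.0, -0.4]
width: 0.6
finger_force: 62.5
```

```bash
python3 - <<'E'
from h import *
st()
for i in range(3): manip.read_camera('top'); st()
E
```

```text
t 4.75 tcp [498.3 222.9  59.9] spoutyaw -0.572 tilt [-0.001 -0.   ] F [ 0.66 -0.95 -0.42] w 0.6 ff 62.5 q7 0.62
t 4.8 tcp [498.4 222.9  59.9] spoutyaw -0.572 tilt [-0.001 -0.   ] F [ 1.09 -0.46 -1.42] w 0.6 ff 62.5 q7 0.62
t 4.85 tcp [498.5 223.   60. ] spoutyaw -0.572 tilt [-0. -0.] F [-0.1  -0.11 -1.64] w 0.601 ff 62.5 q7 0.62
t 4.9 tcp [498.5 223.   60.1] spoutyaw -0.572 tilt [-0. -0.] F [-0.45 -0.6  -0.46] w 0.601 ff 62.5 q7 0.62
```

```bash
python3 - <<'E'
from h import *
F=[]
for i in range(24):
    manip.read_camera('top'); F.append(manip.get_state()['ft_force'])
print(np.mean(F,0),np.std(F,0))
c=snap('top'); W=cloud(c); P=W[200:245,215:255].reshape(-1,3); print(np.percentile(P[:,2][P[:,2]<200],[50,90,99]))
st()
E
```

```text
[-3.32456720e-03  2.26440238e-04 -1.28311047e+00] [0.47598184 0.42041872 0.52153613]
[  0.77797615 153.87449996 190.24810008]
t 6.15 tcp [498.6 223.1  60.3] spoutyaw -0.572 tilt [-0. -0.] F [ 0.47  0.06 -2.16] w 0.6 ff 62.5 q7 0.62
```

A weighs about 1.28 N, which makes it the lighter one. I set it back down, release it and go to B.

Emit:
{"method": "step_arm", "body": {"motion": [0,0,5,0,0,0,8,0,0,0,8,0,0,0,8,0,0,0,5,0,0,0,3,0,0,0,2,0,0,0,0.5,0,0,0,0,0,0,0,0,0]}}

```text
time_s: 7.15
tcp_pos: [498.5, 223.0, 21.3]
orientation: [-0.886, -3.014, 0.0]
ft_force: [-3.0, -0.7, 5.1]
width: 0.602
finger_force: 62.9
```

Emit:
{"method": "step_arm", "body": {"motion": [0,0,0,0,0,0,0,0,0,0,0,0,0,0,0,0,0,0,0,0,0,0,0,0,0,0,0,0], "fingers": 1}}

```text
time_s: 7.85
tcp_pos: [498.6, 223.1, 20.8]
orientation: [-0.886, -3.014, 0.0]
ft_force: [-0.3, 0.3, 0.2]
width: 0.999
finger_force: 0.0
```

Emit:
{"method": "step_arm", "body": {"motion": [0,0,-5,0,0,0,-10,0,0,0,-20,0,0,0,-30,0,0,0,-40,0,0,0,-40,0,0,0,-40,0,0,0,-10,0,0,0,0,0]}}

```text
time_s: 8.75
tcp_pos: [499.6, 223.6, 218.3]
orientation: [0.885, 3.011, 0.006]
ft_force: [-1.3, 0.1, 0.2]
width: 1.002
finger_force: 0.0
```

```bash
python3 - <<'E'
from h import *
st([483,-182.3,215],-0.06)
c=snap('wrist'); W=cloud(c)
k=(W[...,2]>47)&(W[...,2]<56)&(np.hypot(W[...,0]-499,W[...,1]-222)<50); t=W[k]; print('A now',((t.max(0)+t.min(0))/2).round(1),(t.max(0)-t.min(0)).round(1))
s=manip.get_state();R=Ro.from_rotvec(s['orientation']).as_matrix(); R2=R@Ro.from_rotvec([0,0,-0.512]).as_matrix()
print('after roll -.512',R2.T@(np.array([483,-182.3,215])-s['tcp_pos']))
E
```

```text
t 8.75 tcp [499.6 223.6 218.3] spoutyaw -0.572 tilt [0.004 0.003] F [-1.26  0.15  0.24] w 1.002 ff 0.0 q7 0.55
shift [-205.7 -350.3    2. ]
roll -0.512
A now [499.9 223.8  51.1] [51.8 51.3  7.9]
after roll -.512 [  -8.65446488 -405.65296354    0.93109553]
```

Emit:
{"method": "step_arm", "body": {"motion": [0,0,0,-0.128,0,0,0,-0.128,0,0,0,-0.128,0,0,0,-0.128,-1,-20,0,0,-1,-36,0,0,-1,-40,0,0,-1,-40,0,0,-1,-40,0,0,-1,-40,0,0]}}

```text
time_s: 9.8
tcp_pos: [490.0, 5.4, 213.9]
orientation: [-0.094, -3.137, 0.001]
ft_force: [-0.8, 0.8, -0.1]
width: 1.001
finger_force: 0.0
```

Emit:
{"method": "step_arm", "body": {"motion": [-1,-40,0,0,-1,-40,0,0,-1,-40,0,0,0,-36,0,0,0,-24,0,0,0,-10,0,0,0,0,0,0,0,0,0,0]}}

```text
time_s: 10.6
tcp_pos: [483.1, -181.1, 214.9]
orientation: [-0.092, -3.139, -0.001]
ft_force: [0.2, 1.0, 0.0]
width: 1.002
finger_force: 0.0
```

```bash
python3 - <<'E'
from h import *
c=snap('wrist'); W=cloud(c)
d=np.hypot(W[...,0]-483,W[...,1]+182)
t=W[(W[...,2]>47)&(W[...,2]<56)&(d<50)]; m=(t.max(0)+t.min(0))/2; print('B',m.round(1),(t.max(0)-t.min(0)).round(1))
r=np.hypot(W[...,0]-m[0],W[...,1]-m[1]); k=W[(W[...,2]>22)&(W[...,2]<36)&(r>30)&(r<45)]; e=k.mean(0)-m; print(len(k),'yaw',np.arctan2(e[1],e[0]))
st([m[0],m[1],20],np.arctan2(e[1],e[0]))
E
```

```text
B [ 483.6 -182.2   50.9] [51.3 51.3  7.7]
85 yaw -0.09082537437129487
t 10.65 tcp [ 483.4 -180.8  215.1] spoutyaw -0.057 tilt [-0.001  0.001] F [0.39 0.12 0.01] w 1.003 ff 0.0 q7 1.87
shift [ -0.5  -1.6 195.1]
roll 0.033
```

Emit:
{"method": "step_arm", "body": {"motion": [0,-1,30,0.03,0,0,40,0,0,0,40,0,0,0,35,0,0,0,25,0,0,0,14,0,0,0,7,0,0,0,3,0,0,0,0,0,0,0,0,0]}}

```text
time_s: 11.65
tcp_pos: [484.0, -183.9, 22.8]
orientation: [0.141, 3.137, -0.0]
ft_force: [-0.6, 0.3, -0.3]
width: 0.999
finger_force: 0.0
```

Emit:
{"method": "step_arm", "body": {"motion": [0,0,0,0,0,0,0,0,0,0,0,0,0,0,0,0,0,0,0,0,0,0,0,0,0,0,0,0,0,0,0,0], "fingers": 0}}

```text
time_s: 12.45
tcp_pos: [483.7, -183.7, 22.5]
orientation: [0.141, 3.137, 0.0]
ft_force: [-0.4, -0.2, 6.1]
width: 0.6
finger_force: 62.1
```

Emit:
{"method": "step_arm", "body": {"motion": [0,0,-3,0,0,0,-6,0,0,0,-9,0,0,0,-10,0,0,0,-9,0,0,0,-3,0,0,0,0,0,0,0,0,0,0,0,0,0,0,0,0,0]}}

```text
time_s: 13.45
tcp_pos: [483.0, -183.7, 61.4]
orientation: [-0.141, -3.138, -0.0]
ft_force: [-0.4, 0.4, -3.4]
width: 0.6
finger_force: 62.8
```

```bash
python3 - <<'E'
from h import *
F=[]
for i in range(20):
    manip.read_camera('top'); F.append(manip.get_state()['ft_force'])
print(np.mean(F,0),np.std(F,0))
st([483,-182,140],0.1)
E
```

```text
[-0.057649    0.14376822 -2.75562806] [0.33726928 0.56118176 0.46414156]
t 14.45 tcp [ 483.3 -183.7   61.8] spoutyaw -0.09 tilt [0. 0.] F [ 0.53  0.53 -2.88] w 0.599 ff 62.8 q7 1.97
shift [  0.4   1.7 -78.2]
roll -0.19
```

B weighs about 2.76 N, so it is the heavier one. I raise it, turn it and carry it to a point short of the board.

Emit:
{"method": "step_arm", "body": {"motion": [0,0,-10,0,0,0,-20,0,0,0,-25,0,0,0,-25,0,0,0,-10,-0.05,0,0,-3,-0.07,0,0,0,-0.07,0,0,0,0]}}

```text
time_s: 15.25
tcp_pos: [483.3, -183.8, 155.6]
orientation: [-0.158, 3.137, -0.0]
ft_force: [-0.3, 0.9, -4.2]
width: 0.599
finger_force: 63.0
```

```bash
python3 - <<'E'
from h import *
st([545,44.5,155],0.1)
E
```

```text
t 15.25 tcp [ 483.3 -183.8  155.6] spoutyaw 0.101 tilt [0.001 0.   ] F [-0.29  0.87 -4.17] w 0.599 ff 63.0 q7 2.07
shift [-84.3 221.    0.7]
roll 0.001
```

Emit:
{"method": "step_arm", "body": {"motion": [-4,12,0,0,-9,24,0,0,-12,30,0,0,-12,30,0,0,-12,30,0,0,-12,30,0,0,-10,28,0,0,-8,22,0,0,-4,12,0,0,-1,3,0,0]}}

```text
time_s: 16.25
tcp_pos: [544.7, 46.8, 154.6]
orientation: [0.161, -3.137, -0.001]
ft_force: [0.0, -0.2, -3.3]
width: 0.598
finger_force: 63.1
```

```bash
python3 - <<'E'
from h import *
manip.read_camera('top');manip.read_camera('top')
st([572.5,47.2,115])
c=snap('wrist'); s=snap('scene'); t=snap('top')
o=np.zeros((600,800,3),np.uint8); o[:400,:640]=c['pixels'][...,::-1]
o[400:600,:320]=cv2.resize(s['pixels'][120:270,260:500,::-1],(320,200)); o[400:600,330:690]=cv2.resize(t['pixels'][130:230,210:390,::-1],(360,200))
cv2.imwrite('pics/w2.png',o)
E
```

```text
t 16.35 tcp [544.4  44.3 154.6] spoutyaw 0.1 tilt [-0.001 -0.001] F [-0.02 -0.57 -3.06] w 0.602 ff 63.1 q7 1.6
shift [-28.3   0.1  39.6]
```

View pics/w2.png

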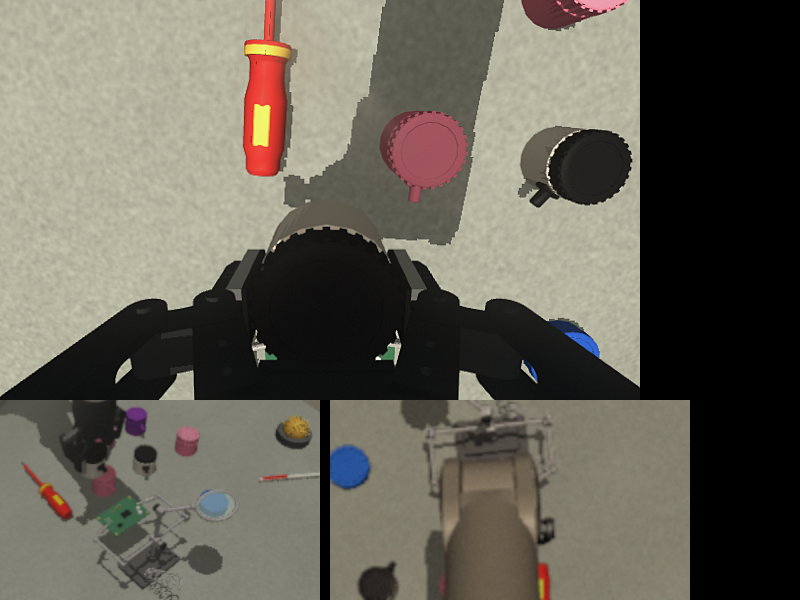

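The drum is held upright just short of the board, and A stands intact at right in the wrist view, near (590,165). I move forward and lower it.

Emit:
{"method": "step_arm", "body": {"motion": [-4,0,0,0,-8,0,0,0,-8,0,0,0,-6,0,2,0,-2,0,6,0,0,0,10,0,0,0,10,0,0,0,7,0,0,0,4,0,0,0,0,0]}}

```text
time_s: 17.5
tcp_pos: [572.0, 47.3, 115.0]
orientation: [0.157, -3.136, 0.0]
ft_force: [-0.4, -0.0, -3.0]
width: 0.602
finger_force: 63.1
```

```bash
python3 - <<'E'
from h import *
for i in range(6): manip.read_camera('top')
st([572.5,47.2,115])
s=snap('scene'); o=cv2.resize(s['pixels'][120:240,290:450,::-1],(800,600),interpolation=2); cv2.imwrite('pics/s3.png',o)
E
```

```text
t 17.8 tcp [572.9  47.4 116.2] spoutyaw 0.1 tilt [0.001 0.   ] F [ 0.53  1.14 -3.23] w 0.601 ff 63.1 q7 1.63
shift [ 0.4 -0.2  1.2]
```

View pics/s3.png

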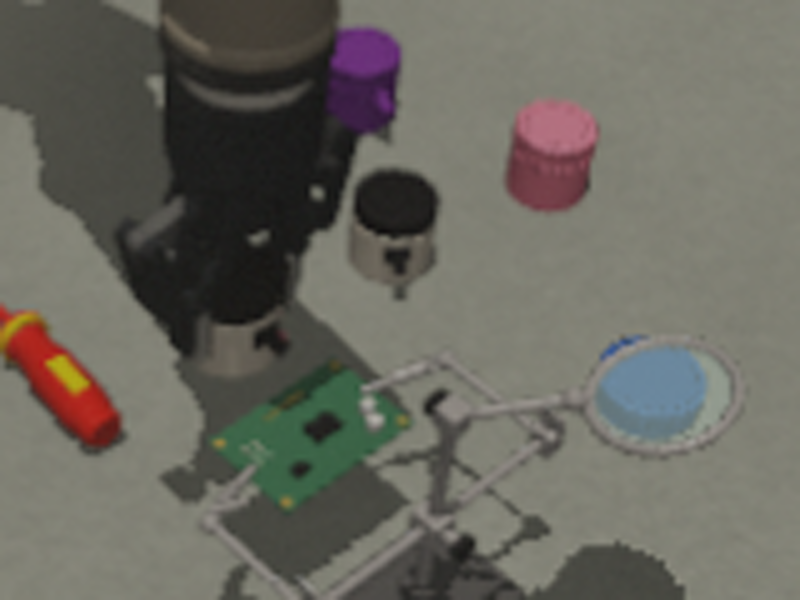

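```bash
python3 - <<'E'
from h import *
c=load('scene')
print('tip',world(c,290+283/5-.5,120+345/5-.5,121),'pins',world(c,290+305/5-.5,120+388/5-.5,78))
W=cloud(c); print(W[120+345//5-2:120+345//5+2,290+275//5:290+290//5].round(0).tolist())
E
```

```text
tip [606.20850686  54.1865093  121.        ] pins [606.76573616  71.05402104  78.        ]
[[[605.0, 51.0, 128.0], [605.0, 54.0, 126.0], [538.0, 114.0, 30.0]], [[606.0, 50.0, 125.0], [609.0, 51.0, 127.0], [610.0, 54.0, 127.0]], [[609.0, 49.0, 125.0], [611.0, 50.0, 126.0], [610.0, 54.0, 123.0]], [[608.0, 49.0, 120.0], [610.0, 51.0, 121.0], [611.0, 53.0, 120.0]]]
```

```bash
python3 - <<'E'
import cv2
im=cv2.imread('pics/scene0.png'); cv2.imwrite('pics/s0c.png',cv2.resize(im[185:230,325:385],(800,600),interpolation=2))
E
```

```text
(no output)
```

View pics/s0c.png

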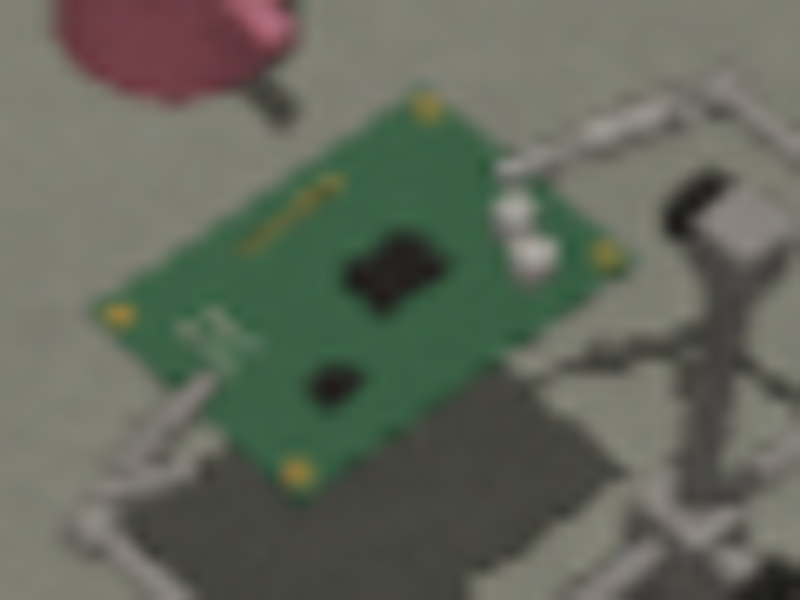

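The gold pin row runs from (245,250) to (342,180) in this crop. The dark strip in the last picture was only shadow.

```bash
python3 - <<'E'
from h import *
c=load('scene')
for p in((245,250),(293,215),(342,180)): print(world(c,325+p[0]/13.333-.5,185+p[1]/13.333-.5,78).round(1))
E
```

```text
[612.7  41.9  78. ]
[610.7  55.   78. ]
[608.8  68.4  78. ]
```

```bash
python3 - <<'E'
from h import *
st(); print(manip.close_job())
E
```

```text
t 17.85 tcp [572.8  47.4 116.2] spoutyaw 0.1 tilt [0.001 0.   ] F [ 0.27  0.44 -2.19] w 0.602 ff 63.1 q7 1.63
the job is handed in; nothing more can be done
None
```

I handed the job in after about 18 s: the heavier dispenser (right-hand one, about 2.8 N) is held upright with its spout an estimated 4.5 cm above the middle of the pin row, and the lighter one (left-hand one, about 1.3 N) stands back within a few millimetres of its start; no verdict came back.

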